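# Clamp a coax plug in the ratchet vice, three clicks, and hold the lever

### The job

Lay the coax plug in the open ratchet vice, its thick barrel between the ribbed jaws and its thin cut tail out over the side where the lever is, and let go of it. Then pull the lever down by its ball exactly three clicks, enough to grip the barrel without crushing it, and keep hold: the program finishes while still holding the lever at the third click, so that I can pull off the old tail. Leave the other parts and tools alone.

Things in the scene. Friction and masses are not known exactly. Their poses are not given: they have to be found in the camera images.
- plug: Coax plug: bare metal, 65 mm long, lying along its own y axis, z up, 30 g. Round barrel of 14 mm diameter from y = -32 to -12 mm, then a taper to a 5 mm tail, cut off at y = +32 mm (10 mm thick at y = +10). Origin half-way along, on its underside. Balances at y = -9 mm. The two other small metal fittings have no thin tail.
- vice_seat (a point): Middle of the vice's open jaw gap, on the flat bed that the plug lies on, 50 mm above the table. x: from sliding to fixed jaw; y: level, along the jaw faces, to the side with lever and ratchet wheel, where the tail must stick out; z up. Well laid: plug origin at x = 0, y = +22 mm, axes alike. Rib crests (two a jaw, y = -6 and +6 mm) at x = -10.6 and +10.6 mm. Bed from y = -24 to +24 mm.
- vice: The ratchet vice, fixed: grey cast bed on a foot 245 x 92 mm. Axes as vice_seat, which lies at (15, 0, 50) mm; origin on the table. Jaws from y = -12 to +12 mm, top at z = 76 mm, the fixed one reaching to x = 66, the sliding one to -32 mm. Gear housing from x = -130 to -80 mm, 104 mm high; click-pin housing above it at x = -105, capped at 146 mm; ratchet wheel and lever hub out to y = +44 mm.
- lever_ball: Black ball of 30 mm diameter on the end of the lever, a 10 mm steel rod, on which the ball can spin; origin at the ball's centre. It moves with the lever: 197 mm above the table when the vice is open, about 134 mm after three clicks.
- lever_pivot (a point): Fixed point on the lever's axis, in the ball's plane, 78 mm above the table; axes as vice_seat. The ball runs round it at 140 mm radius in the plane of these x and z: with lever value q (rad) it is at x = 0.140 cos(2.129 + q), z = 0.140 sin(2.129 + q) m from here, so pulling swings it away from the jaws (-x) and down.
- vice_lever (a joint): Lever turn in rad: about 0 open, growing as the ball is pulled down. Ratchet of 0.209 rad a tooth: the clicks come near 0.16, 0.37, 0.58, 0.79, and the lever cannot go back past them. Pull at the ball: 2 N at the foot of a tooth, climbing to 5 to 9 N, dropping to about 0 at the click. The jaw moves 3.35 mm a click and meets the barrel shortly before the third.
- click_cap (a joint): Lift in m of the round knurled cap over the ratchet wheel, under which the sprung click pin rides on the teeth: -0.001 at the foot of a tooth, climbing to about +0.001 at its tip, snapping back to -0.001 at each click.
- vice_plate: Spring-backed aluminium face of the sliding jaw, 20 x 22 mm, with two upright ribs; it presses on the barrel, 7 N for each mm its springs give. Origin (not a useful point) in the middle of the vice's underside, moving with the jaw.
- attenuator: Small bare metal fitting, 15 x 46 x 13 mm, lying near; leave it alone.
- adaptor: Small stepped metal fitting, 20 x 36 x 20 mm, lying near; leave it alone.
- desolder_pump: Desoldering pump, 204 mm long, 23 mm high, lying near the table's front edge; leave it alone.
- pliers: Long-nose pliers, 141 mm long, lying flat near the table's front edge; leave them alone.

How it is judged:
By the outcome, as a careful person would: the job done as asked, in the order asked, and still so for the second after the job is handed in, while the arm keeps its last pose, push and grip.
It also fails if it takes over 72 s, if anything falls off the work surface, if the arm or the gripper's body presses on something with over 40 N, if the wrist force passes 120 N, or if a joint passes its speed limit or range.

### The arm

A 6-joint arm with a two-finger parallel gripper is mounted at the origin on a cart in front of the work surface, level with it; the furniture and walls round the work are solid. World frame = base frame: x ahead of the robot, y to its left, z up, the work surface at z = 0. Lengths are in m, angles in degrees, forces in N, time in s.
With the tool pointing down it reaches from about 0.3 to 0.825 m from the base axis. Payload 5.4 kg.
Tool frame: the origin (TCP) lies on the centre line of the jaws, within the pads' length; the fingertips stand 11 mm ahead of it and the grasp point (between the pads) lies 8 mm behind it; z points along the fingers, y is the line along which they close (so a half turn about z gives the same grasp; the last joint's range is limited). The gripper opens to 92 mm and grips with 3 to 60 N. Pads are 20 mm wide; open, the fingers measure 128 mm over their backs; the gripper's body (75 mm by 189 mm) begins 69 mm behind the grasp point.
Start: joints at [-76.266, 9.076, 91.501, -0, 79.423, -12.038], TCP at [0.25, -0.518, 0.226] pointing down, gripper open.
Joint ranges: [-166.64, 166.64], [-54.1, 131.32], [10.49, 154.53], [-73.88, 253.88], [9.74, 151.15], [-171.62, 171.62]. Speed limits (degrees/s): [147.25, 147.25, 180, 180, 180, 180].

### API

Orientations are given as [roll, pitch, yaw] about the fixed x, y, z axes, in that order (R = Rz(yaw) Ry(pitch) Rx(roll)).
In Python, from bench import arm, imaging, spotter gives the robot as it stands.
- The arm moves only by the shell command python3 -m creep 'ROWS' [OPENING]. ROWS is JSON, a list of rows, each a list of 2 entries, a list of its own where there are three numbers: the shift along the tool's x, y, z as a fraction of full scale, then the turn about the tool's z as a fraction of full scale. A call has 1 to 20 rows; each row shifts and turns the commanded pose from where the row before left it, along the tool's axes as they then stand; what a row does not reach is not made up. Full scale, the value 1, is 0.5 m for a shift and pi/2 rad for a turn. A row lasts 1/8 s, in which the tool goes at most 62.5 mm and 10.7 degrees, less where a joint would pass 70% of its speed; a pose out of reach is approached as far as the arm can. A call with a number of a shift or a turn outside -1 to 1 is refused whole. A call with a gripper value outside its range is refused whole. OPENING is the closure, from 0 (fully open) to 1 (shut), set as the call begins (- or left out, the last holds). The fingers move at their own pace and stop on an object; the grip force is fixed at half the most. Time passes only in rows, so rows that do not move let the fingers close. It gives the time, the measured TCP pose, the force, the opening and the grip force at its end, in the units of the state.
- arm.state(): the state, without advancing time (a new reading comes with each control period).
- imaging.grab_frame(name): name is "scene" or "side" or "wrist"; returns a dict with "color" (384x512x3 uint8, blue, green, red), "depth" (384x512 float32, m along the optical axis (not along the pixel's ray), 0 where there is no reading), "camera_matrix" (3x3 intrinsics, pixels), "R" (3x3) and "t" (3): a world point X has camera coordinates R X + t; the wrist camera has in their place "tool_from_camera" (4x4, takes a point from camera to tool coordinates, whose origin is the TCP and whose axes are the flange's). Camera axes: x right, y down, z forward; pixel columns grow to the right and rows downward; lengths in m; the calibration is good to about 2 mm. A picture is of the moment at which its call begins: read the wrist's pose just before it.
- arm.sign_off(): hands the job in; it is judged then, once.
Trained networks look in a picture, given as the dict that the camera call returned (one of the last four; its "shot" number tells which), for a name from the list of things; names that differ only in an ending like _2 or _b are one class to them, and where a whole thing is asked for, a point or a joint stands for the part that bears it (a point fixed in the world has none). Each returns a list of dicts, best first, with "score" (0 to 1); they miss things now and then, are a little off and sometimes report something else, mostly with a low value. They report only what shows in the picture. A call takes as long as a camera call.
- spotter.search_frame(picture, name): "point" ([row, column] in pixels, amid what is visible of it).
- spotter.outline_of(picture, name): "mask" (384x512 bool, what is visible of it) and "point" ([row, column] in pixels, amid what is visible of it).
- spotter.place_of(picture, name): "point" ([row, column] in pixels: a listed point, or the origin of a listed thing).
The state is a dict: "time": time; "joint_pos": joint angles; "qvel": joint speeds; "joint_efforts": joint torques, N m; "ee_pos": TCP position; "orientation": TCP orientation; "wrist_force": force on the tool from outside, world axes, zero at the start; "ft_torque": the same for the moment, N m; "opening": finger opening in m; "grip_force": force on a finger pad.
Only numpy, scipy, OpenCV 4.12 (cv2) and the standard library are available. Lean on these libraries where they do the work, as an engineer would, in place of code of your own. Each camera call takes 0.05 s, during which the arm holds its last target. There are 200 camera calls.

## Working session

There is one attempt and no reset: what is moved stays moved. The work goes in short steps, Python scripts to look and compute and a shell command to move; the robot and the scene stay as the last step left them, time stands still between calls to the robot, and variables do not carry over. Pictures are saved under pics/ and viewed, at most 12 in all, crops included, and the job is handed in when it is done.

```bash
ls; mkdir -p pics; cat > h.py <<'E'
import numpy as np, cv2
from bench import arm, imaging, spotter
from scipy.spatial.transform import Rotation as Rn
def pose():
    s=arm.state(); return np.array(s["ee_pos"]),Rn.from_euler('xyz',s["orientation"],degrees=True).as_matrix()
def shot(name):
    p,R=pose(); f=imaging.grab_frame(name)
    if name=="wrist":
        T=np.eye(4);T[:3,:3]=R;T[:3,3]=p;C=T@np.array(f["tool_from_camera"])
    else:
        C=np.eye(4);C[:3,:3]=np.array(f["R"]).T;C[:3,3]=-C[:3,:3]@np.array(f["t"])
    return f,C
def ray(f,C,rc):
    K=np.array(f["camera_matrix"]);d=np.linalg.solve(K,[rc[1],rc[0],1]);return C[:3,3],C[:3,:3]@d
def at_z(f,C,rc,z):
    o,d=ray(f,C,rc);return o+d*(z-o[2])/d[2]
def cloud(f,C,mask=None):
    d=f["depth"];m=(d>0) if mask is None else (d>0)&mask
    r,c=np.nonzero(m);K=np.array(f["camera_matrix"])
    P=np.linalg.solve(K,np.vstack([c,r,np.ones(len(r))]))*d[r,c]
    return (C[:3,:3]@P).T+C[:3,3]
E
python3 - <<'E'
from h import *
s=arm.state();print(s)
ims=[]
for n in("scene","side"):
    f,C=shot(n);print(n,C[:3,3].round(3));ims.append(f["color"].copy())
    for k,z in(("plug",0.0),("vice_seat",.05),("lever_ball",.197),("lever_pivot",.078),("vice",0),("attenuator",0),("adaptor",0)):
        for r in spotter.place_of(f,k)[:2]:
            print(k,round(r["score"],2),np.round(r["point"]),at_z(f,C,r["point"],z).round(4))
            cv2.circle(ims[-1],(int(r["point"][1]),int(r["point"][0])),2,(0,0,255),-1)
            cv2.putText(ims[-1],k[:8],(int(r["point"][1]),int(r["point"][0])),0,.35,(0,255,0))
    cv2.imwrite(f"pics/{n}0.png",ims[-1])
E
```

```text
pics
{'time': 0.0, 'joint_pos': array([-7.62674093e+01,  9.11396103e+00,  9.15704605e+01, -1.40493836e-03,
        7.94228331e+01, -1.20371709e+01]), 'qvel': array([-0.00548541,  0.00239485, -0.0411399 , -0.05463185,  0.03697091,
        0.03260283]), 'joint_efforts': array([-9.52516857e-04, -3.85567474e+01, -3.22115707e+01,  7.01763947e-02,
        3.79173271e-02, -1.35716696e-04]), 'ee_pos': array([ 0.24981963, -0.51723097,  0.22462102]), 'orientation': array([-1.79894816e+02, -2.10173141e-02,  2.57700015e+01]), 'wrist_force': array([-0.76514441,  0.54096133, -0.03504493]), 'ft_torque': array([-0.00825813, -0.01513944,  0.00372034]), 'grip_force': 0.0, 'opening': 0.09153363712120523}
scene [0.008 0.995 0.59 ]
plug 0.54 [296. 271.] [0.4131 0.325  0.    ]
plug 0.38 [242. 201.] [0.6766 0.2295 0.    ]
vice_seat 0.89 [241. 202.] [0.6201 0.2898 0.05  ]
lever_ball 0.51 [178. 284.] [0.4728 0.1728 0.197 ]
lever_pivot 0.67 [231. 256.] [0.5114 0.2274 0.078 ]
vice 0.72 [258. 212.] [0.607  0.2749 0.    ]
attenuator 0.49 [294. 218.] [0.5093 0.3783 0.    ]
adaptor 0.48 [213. 239.] [0.6864 0.051  0.    ]
side [ 0.475 -0.649  0.746]
plug 0.41 [217. 216.] [0.415  0.3243 0.    ]
vice_seat 0.94 [202. 292.] [0.6319 0.3112 0.05  ]
vice 0.96 [221. 284.] [0.6075 0.2915 0.    ]
attenuator 0.73 [256. 182.] [ 0.3307  0.1649 -0.    ]
```

View pics/scene0.png

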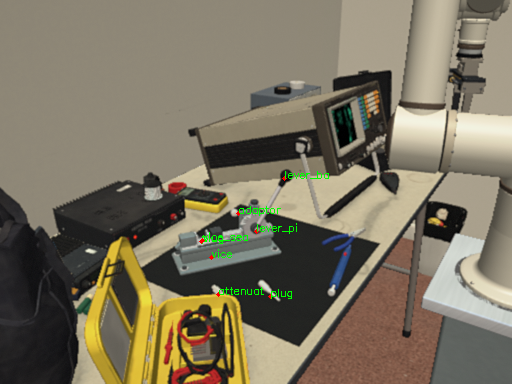

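View pics/side0.png

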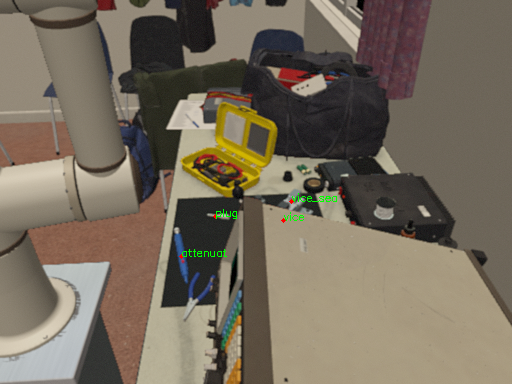

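The scene picture shows the vice at about (245,225) with the ball at (178,284), the plug at (288,268), the attenuator at (292,218), and a large instrument behind. In the side picture the plug is at (215,216) and the instrument hides the vice. Next I'll map the heights.

```bash
python3 - <<'E'
from h import *
P=[]
for n in("scene","side"):
    f,C=shot(n);P.append(cloud(f,C))
    for k in("plug","vice","attenuator","adaptor","lever_ball"):
        for r in spotter.outline_of(f,k)[:2]:
            Q=cloud(f,C,r["mask"]);
            if len(Q): print(n,k,round(r["score"],2),np.median(Q,0).round(3),np.percentile(Q,5,0).round(3),np.percentile(Q,95,0).round(3),len(Q))
P=np.vstack(P)
xs=np.arange(-.1,1.0,.05);ys=np.arange(-.65,.75,.05)
print("rows x, cols y",ys.round(2)[::2])
for x in xs:
    l=[]
    for y in ys:
        m=(abs(P[:,0]-x)<.025)&(abs(P[:,1]-y)<.025)&(P[:,2]>-.1)&(P[:,2]<.6)
        l.append("%3d"%(100*np.percentile(P[m,2],98)) if m.sum()>3 else "  .")
    print("%5.2f"%x," ".join(l))
E
```

```text
scene plug 0.6 [0.434 0.317 0.011] [0.419 0.311 0.007] [0.447 0.323 0.016] 78
scene vice 0.83 [0.566 0.248 0.046] [0.489 0.169 0.007] [0.639 0.342 0.153] 4412
scene vice 0.42 [0.527 0.215 0.144] [0.522 0.206 0.139] [0.535 0.22  0.147] 36
scene attenuator 0.49 [0.516 0.206 0.101] [0.471 0.161 0.057] [0.543 0.232 0.204] 817
scene attenuator 0.18 [0.611 0.283 0.065] [0.602 0.193 0.002] [0.691 0.289 0.073] 36
scene adaptor 0.52 [0.686 0.074 0.014] [0.68  0.068 0.006] [0.699 0.082 0.021] 46
scene lever_ball 0.51 [0.476 0.166 0.197] [0.465 0.151 0.174] [0.49  0.171 0.21 ] 167
scene lever_ball 0.19 [0.43  0.319 0.009] [0.395 0.306 0.001] [0.452 0.33  0.015] 132
side plug 0.21 [0.628 0.292 0.074] [0.474 0.143 0.011] [0.675 0.324 0.209] 558
side vice 0.62 [0.627 0.291 0.074] [0.474 0.143 0.011] [0.674 0.326 0.208] 586
side vice 0.62 [0.366 0.012 0.01 ] [ 0.356 -0.033  0.006] [0.398 0.08  0.013] 238
side attenuator 0.59 [0.366 0.018 0.01 ] [ 0.358 -0.028  0.006] [0.396 0.079 0.013] 281
side lever_ball 0.56 [0.481 0.148 0.204] [0.47  0.141 0.178] [0.493 0.162 0.212] 142
rows x, cols y [-0.65 -0
[... 1973 characters left out ...]
 .  27  28   .   .  25  25  25  25  25  25  25  25   0   2   1   0   0   .   1   0   2   2   1   1  13  23  26
 0.75   .   .   .   .   .  23  23  23  24  24  24  24  24   3   3   3   0   4   4   0   0   3   4   4   4  15  25  30
 0.80   .   .   .   .   .  22  22  22  22  22  22  22  22   .   4   3   7   7   7   7   7   7   4   4  18  22  27  31
 0.85  22  20  22  21  20  20  20  20  20  20  20  21  20   .   3   3   7  11  11   7   7   7   4   4  20  26  28  30
 0.90  23  22  22  22  20  18  19  19  19  19  19  19  19   2   3   3   9  11   7   7   7   7   4   4  16  24  28  29
 0.95  23  20  22  20  20  17   .   .   .   .   0  18  18   2   2   7   7   7   7   7   7   7   4   4  52  50  50  49
```

```bash
python3 -m creep '[[[0,0,-0.1],0],[[0,0,-0.1],0],[[0,0,-0.1],0],[[0,0,-0.1],0],[[0.066,-0.075,-0.02],0],[[0.066,-0.075,0],0],[[0.066,-0.075,0],0],[[0.066,-0.075,0],0],[[0.066,-0.075,0],0],[[0.066,-0.075,0],0],[[0.066,-0.075,0],0],[[0.066,-0.075,0],0],[[0.066,-0.075,0],0],[[0.066,-0.075,0],0],[[0.066,-0.075,0],0],[[0.066,-0.075,0],0],[[0.066,-0.075,0],0],[[0.066,-0.075,0],0],[[0.066,-0.075,0],0],[[0,0,0],0]]' && python3 - <<'E'
from h import *
f,C=shot("wrist");im=f["color"].copy();print(np.round(f["tool_from_camera"],3))
for k,z in(("plug",0.0),("vice_seat",.05),("lever_ball",.197),("lever_pivot",.078),("vice",0),("attenuator",0),("adaptor",0)):
    for r in spotter.place_of(f,k)[:2]:
        print(k,round(r["score"],2),np.round(r["point"]),at_z(f,C,r["point"],z).round(4))
        cv2.circle(im,(int(r["point"][1]),int(r["point"][0])),2,(0,0,255),-1)
        cv2.putText(im,k[:8],(int(r["point"][1]),int(r["point"][0])),0,.35,(0,255,0))
cv2.imwrite("pics/w1.png",im)
E
```

```text
time: 3.9
ee_pos: [0.4511, 0.2065, 0.4348]
orientation: [-179.9, 0.1, 26.0]
wrist_force: [-0.4, -0.8, 0.1]
opening: 0.0918
grip_force: 0.0
[[-0.    -0.971 -0.238  0.067]
 [ 1.     0.    -0.001  0.001]
 [ 0.001 -0.238  0.971 -0.158]
 [ 0.     0.     0.     1.   ]]
plug 0.66 [132. 186.] [0.4226 0.3231 0.    ]
vice_seat 0.9 [ 29. 245.] [0.6182 0.2971 0.05  ]
lever_ball 0.74 [214. 242.] [0.3873 0.1868 0.197 ]
lever_ball 0.61 [159. 296.] [0.4824 0.1564 0.197 ]
vice 0.82 [ 44. 252.] [0.6127 0.2806 0.    ]
vice 0.69 [ 74. 172.] [0.5056 0.3862 0.    ]
attenuator 0.68 [109. 265.] [0.5239 0.2121 0.    ]
attenuator 0.56 [ 75. 174.] [0.5045 0.3828 0.    ]
adaptor 0.55 [ 57. 387.] [0.6962 0.0596 0.    ]
```

View pics/w1.png

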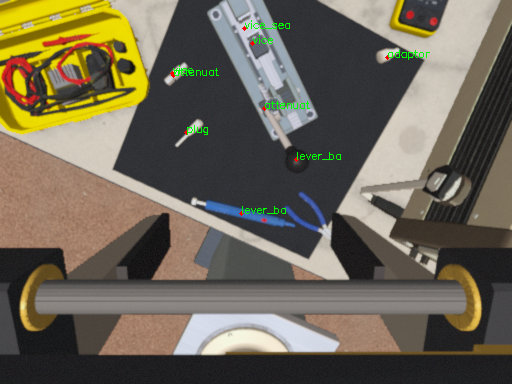

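The wrist picture shows the plug at (132,186), its barrel end at (122,200) and its tail pointing to (146,177). The vice runs from (5,235) to (130,297), with the ball at (159,296). I'll move ahead for a fuller view and fit the poses there.

```bash
python3 -m creep '[[[0.08,0,0],0],[[0.08,0,0],0],[[0.08,0,0],0],[[0,0,0],0]]' && python3 - <<'E'
from h import *
f,C=shot("wrist");im=f["color"].copy();cv2.imwrite("pics/w2.png",im)
np.savez("w2.npz",color=im,depth=f["depth"],K=f["camera_matrix"],C=C)
for k,z in(("plug",0.0),("vice_seat",.05),("lever_ball",.197),("lever_pivot",.078),("vice",0),("vice_plate",0),("click_cap",.14)):
    for r in spotter.place_of(f,k)[:2]:
        print(k,round(r["score"],2),np.round(r["point"]),at_z(f,C,r["point"],z).round(4))
for k in("plug","vice","lever_ball","vice_plate","click_cap"):
    for r in spotter.outline_of(f,k)[:2]:
        m=r["mask"];Q=cloud(f,C,m)
        print(k,round(r["score"],2),m.sum(),np.median(Q,0).round(3),Q.min(0).round(3),Q.max(0).round(3))
        if k=="plug":
            rc=np.argwhere(m);G=np.array([at_z(f,C,p,.006) for p in rc])[:,:2];c=G.mean(0);U,S,V=np.linalg.svd(G-c);t=(G-c)@V[0];print(" axis",V[0],"centroid",c,"ext",t.min(),t.max(), "widths",[np.ptp(((G-c)@V[1])[abs(t-a)<.003]).round(4) for a in(-.028,-.02,-.01,0,.01,.02,.028) if (abs(t-a)<.003).any()])
        if k=="vice":
            for lo,hi in((.003,.03),(.035,.048),(.065,.082)):
                q=Q[(Q[:,2]>lo)&(Q[:,2]<hi)][:,:2]
                print(" ",lo,len(q),cv2.minAreaRect((q*1000).astype(np.float32)))
E
```

```text
time: 4.8
ee_pos: [0.5606, 0.256, 0.433]
orientation: [-180.0, 0.2, 25.7]
wrist_force: [0.0, 0.1, -0.3]
opening: 0.0919
grip_force: 0.0
plug 0.58 [198. 190.] [0.4197 0.3169 0.    ]
vice_seat 0.73 [107. 244.] [0.6189 0.295  0.05  ]
vice_seat 0.7 [181. 260.] [0.5188 0.2157 0.05  ]
lever_ball 0.98 [249. 291.] [0.4808 0.1559 0.197 ]
lever_pivot 0.79 [183. 260.] [0.5212 0.2175 0.078 ]
vice 0.86 [114. 247.] [0.6103 0.2857 0.    ]
vice_plate 0.62 [114. 247.] [0.6105 0.2865 0.    ]Traceback (most recent call last):
  File "<stdin>", line 5, in <module>
ValueError: it knows: adaptor, attenuator, desolder_pump, lever_ball, lever_pivot, pliers, plug, vice, vice_plate, vice_seat
```

View pics/w2.png

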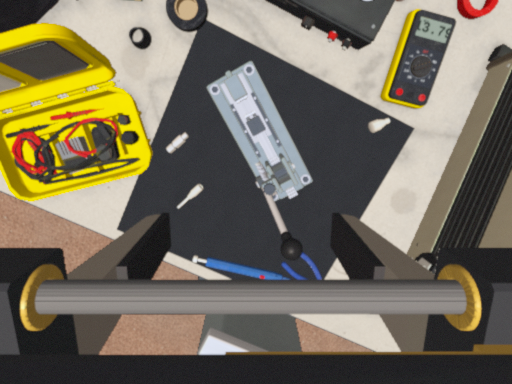

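The whole vice is now in view: foot corners at about (62,250), (88,207), (200,290) and (178,311). The plug is at (195,190), with its tail to the lower left.

```bash
cat > fit.py <<'E'
from h import *
def fit(names=("plug","vice","lever_ball","vice_plate")):
    f,C=shot("wrist")
    for k in names:
        for r in spotter.outline_of(f,k)[:1]:
            m=r["mask"];Q=cloud(f,C,m)
            print(k,round(r["score"],2),m.sum(),np.median(Q,0).round(4),np.percentile(Q,1,0).round(3),np.percentile(Q,99,0).round(3))
            if k=="plug":
                G=np.array([at_z(f,C,p,.006) for p in np.argwhere(m)])[:,:2];c=G.mean(0);V=np.linalg.svd(G-c)[2];t=(G-c)@V[0];w=(G-c)@V[1]
                print(" axis",V[0],np.degrees(np.arctan2(V[0][1],V[0][0])),"centroid",c,"ext",t.min(),t.max(),"mid",c+V[0]*(t.min()+t.max())/2,"w",[(a,np.ptp(w[abs(t-a)<.003]).round(4)) for a in(-.028,-.02,-.01,0,.01,.02,.028) if (abs(t-a)<.003).any()])
            if k=="vice":
                for lo,hi in((.004,.03),(.035,.047),(.068,.082)):
                    q=Q[(Q[:,2]>lo)&(Q[:,2]<hi)][:,:2]
                    print(" ",lo,len(q),cv2.minAreaRect((q*1000).astype(np.float32)))
                rc=np.argwhere(m);
    for k,z in(("plug",0.0),("vice_seat",.05),("lever_ball",.197),("lever_pivot",.078),("vice",0)):
        for r in spotter.place_of(f,k)[:1]:
            print(k,round(r["score"],2),np.round(r["point"]),at_z(f,C,r["point"],z).round(4))
    return f,C
E
python3 -c "
from fit import *
fit()"
```

```text
plug 0.63 193 [0.5095 0.378  0.0102] [ 0.489  0.367 -0.001] [0.531 0.391 0.014]
 axis [-0.91198884  0.41021502] 155.78165720353593 centroid [0.50871734 0.3788283 ] ext -0.023536118563867853 0.023652812284821922 mid [0.50866413 0.37885224] w [(-0.02, np.float64(0.0101)), (-0.01, np.float64(0.0153)), (0, np.float64(0.0155)), (0.01, np.float64(0.0127)), (0.02, np.float64(0.0117))]
vice 0.89 7454 [0.586  0.2435 0.0499] [0.477 0.137 0.006] [0.68  0.357 0.209]
  0.004 2634 ((587.3618774414062, 245.72891235351562), (244.7647705078125, 91.9117660522461), 54.37446594238281)
  0.035 59 ((587.55419921875, 245.96383666992188), (223.34457397460938, 47.99497985839844), 54.33115005493164)
  0.068 726 ((580.9874267578125, 261.7828369140625), (196.78482055664062, 67.2176742553711), 58.8900146484375)
lever_ball 0.82 419 [0.4858 0.16   0.2056] [0.471 0.144 0.18 ] [0.495 0.17  0.211]
plug 0.53 [199. 190.] [0.4162 0.3166 0.    ]
vice_seat 0.75 [103. 246.] [0.627  0.2959 0.05  ]
lever_ball 0.57 [248. 292.] [0.4801 0.1532 0.197 ]
lever_pivot 0.86 [181. 263.] [0.5253 0.2146 0.078 ]
vice 0.8 [115. 250.] [0.6109 0.2815 0.    ]
```

```bash
cat > m.py <<'E'
from h import *
def plug(f,C,guess,z=.007,rad=.05,thr=110):
    g=cv2.cvtColor(f["color"],cv2.COLOR_BGR2GRAY)
    rc=np.argwhere(g>thr);G=np.array([at_z(f,C,p,z)[:2] for p in rc]);
    m=np.linalg.norm(G-guess,axis=1)<rad;G=G[m];c=G.mean(0)
    for _ in range(3): G=G[np.linalg.norm(G-c,axis=1)<.04];c=G.mean(0)
    V=np.linalg.svd(G-c)[2];a=V[0];t=(G-c)@a;w=(G-c)@V[1]
    W=[np.ptp(w[abs(t-x)<.004]) if (abs(t-x)<.004).any() else 0 for x in(-.02,.02)]
    if W[0]<W[1]: a=-a;t=-t
    lo,hi=np.percentile(t,[.5,99.5]);mid=c+a*(lo+hi)/2
    print("plug n",len(G),"len",hi-lo,"W",np.round(W,4),"tail dir deg",np.degrees(np.arctan2(a[1],a[0])),"mid",mid.round(4))
    return mid,a
E
python3 - <<'E'
from m import *
f,C=shot("wrist")
plug(f,C,np.array([.418,.317]))
P=cloud(f,C);th=np.radians(54.37);u=np.array([np.cos(th),np.sin(th)]);v=np.array([-u[1],u[0]])
o=np.array([.5874,.2457])
X=(P[:,:2]-o)@u;Y=(P[:,:2]-o)@v
m=(abs(Y)<.011)&(abs(X)<.13)
for a in np.arange(-.03,.13,.004):
    k=m&(abs(X-a)<.002);print("%.3f:%.3f"%(a,np.median(P[k,2]) if k.any() else -1),end=" ")
k=(P[:,2]>.068)&(P[:,2]<.082)&(X>0)&(X<.13)&(abs(Y)<.03);print("\njaw Y",np.percentile(Y[k],[1,99]),"X",np.percentile(X[k],[1,99]))
k=(P[:,2]>.12)&(P[:,2]<.16)&(X>-.1)&(X<-.02)&(abs(Y)<.06);print("cap",np.median(X[k]),np.median(Y[k]),P[k,2].max())
k=(P[:,0]>.42)&(P[:,0]<.62)&(P[:,1]<.08)&(P[:,1]>-.04)&(P[:,2]>.12);print("stand",k.sum(),P[k].min(0),P[k].max(0))
f,C=shot("scene");P=cloud(f,C)
k=(P[:,0]>.40)&(P[:,0]<.62)&(P[:,1]<.12)&(P[:,1]>-.04)&(P[:,2]>.12);print("stand",k.sum(),P[k].min(0),P[k].max(0))
print(arm.state()["joint_pos"])
E
```

```text
plug n 191 len 0.06638927262044163 W [0.0149 0.0068] tail dir deg 158.31393546982775 mid [0.424  0.3194]
-0.030:0.059 -0.026:0.059 -0.022:0.059 -0.018:0.059 -0.014:0.059 -0.010:0.060 -0.006:0.538 -0.002:0.546 0.002:0.545 0.006:0.545 0.010:0.529 0.014:0.526 0.018:0.075 0.022:0.075 0.026:0.075 0.030:0.074 0.034:0.075 0.038:0.063 0.042:0.064 0.046:0.071 0.050:0.050 0.054:0.050 0.058:0.050 0.062:0.050 0.066:0.049 0.070:0.071 0.074:0.073 0.078:0.075 0.082:0.075 0.086:0.075 0.090:0.075 0.094:0.075 0.098:0.075 0.102:0.075 0.106:0.075 0.110:0.065 0.114:0.054 0.118:0.009 0.122:0.008 0.126:-0.000 
jaw Y [-0.01176607  0.0116135 ] X [0.01202361 0.10789877]
cap -0.06351866110541929 0.02638495544129249 0.1484032039675942
stand 315 [ 0.53611873 -0.01887185  0.18275603] [ 0.55974676 -0.00887819  0.22408005]
stand 1538 [ 0.43173489 -0.03999616  0.12009865] [ 0.61853964 -0.00525715  0.32055256]
[1.33693154e+01 1.30639315e+01 6.36453466e+01 5.21730741e-04
 1.03296220e+02 7.75973567e+01]
```

```bash
python3 -m creep '[[[-0.049,-0.059,0],0],[[-0.049,-0.059,0],0],[[-0.049,-0.059,0],0],[[-0.049,-0.059,0],0],[[0,0,0.1],0.105],[[0,0,0.1],0.105],[[0,0,0.1],0.105],[[0,0,0.1],0.105],[[0,0,0.1],0.106],[[0,0,0],0],[[0,0,0],0]]' 0.4 && python3 - <<'E'
from m import *
f,C=shot("wrist")
cv2.imwrite("pics/w3.png",f["color"])
plug(f,C,np.array([.424,.319]))
p,R=pose();print(p,arm.state()["orientation"],arm.state()["joint_pos"].round(1))
E
```

```text
time: 7.12
ee_pos: [0.4209, 0.3203, 0.1879]
orientation: [-179.9, -0.1, -21.4]
wrist_force: [-0.1, -0.1, -0.3]
opening: 0.0547
grip_force: 0.0
plug n 567 len 0.06518159019740191 W [0.0139 0.0055] tail dir deg 158.5707595374037 mid [0.4237 0.3194]
[0.42137533 0.32057028 0.18859856] [-179.8021112    -0.19390247  -21.4420393 ] [ 24.2   3.9 101.4  -0.   74.4 135.6]
```

View pics/w3.png

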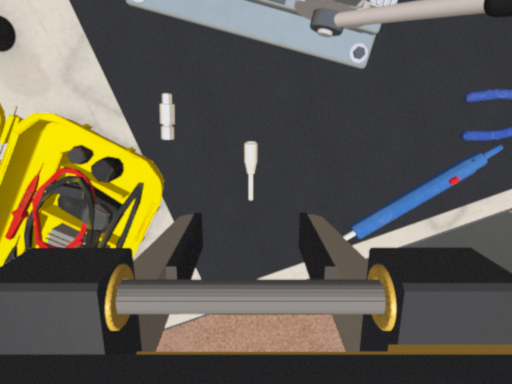

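Picture w3 shows the plug centred between the fingers, barrel end at (142,250) and tail end at (200,250). I'll go down and grasp it.

```bash
python3 -m creep '[[[0,0,0.09],0],[[0,0,0.09],0],[[0,0,0.09],0],[[0,0,0.06],0],[[0,0,0.018],0],[[0,0,0],0],[[0,0,0],0]]' 0.4 && python3 -m creep '[[[0,0,0],0],[[0,0,0],0],[[0,0,0],0],[[0,0,0],0],[[0,0,0],0],[[0,0,0],0]]' 1
```

```text
time: 8.05
ee_pos: [0.4215, 0.3207, 0.0138]
orientation: [-179.8, -0.2, -21.5]
wrist_force: [0.9, 1.0, 0.1]
opening: 0.055
grip_force: 0.0
time: 8.8
ee_pos: [0.4197, 0.3198, 0.0116]
orientation: [-180.0, -0.0, -21.6]
wrist_force: [-0.1, -0.4, -0.5]
opening: 0.0106
grip_force: 29.8
```

```bash
python3 -m creep '[[[0,0,-0.02],0],[[0,0,-0.05],0],[[0,0,-0.1],0],[[0,0,-0.1],0],[[0,0,-0.1],0],[[0,0,0],0.08],[[0,0,0],0.077],[[0.0775,-0.047,0],0],[[0.0775,-0.047,0],0],[[0.0775,-0.047,0],0],[[0.0775,-0.047,0],0],[[0,0,0],0],[[0,0,0],0],[[0,0,0],0]]' && python3 - <<'E'
from m import *
p,R=pose();f,C=shot("wrist")
cv2.imwrite("pics/w4.png",f["color"])
print(p.round(4),arm.state()["orientation"].round(2),arm.state()["opening"],arm.state()["joint_pos"].round(1))
for k,z in(("plug",p[2]-.014),("vice_seat",.05),("vice",0)):
    for r in spotter.place_of(f,k)[:1]: print(k,r["score"],np.round(r["point"]),at_z(f,C,r["point"],z).round(4))
for r in spotter.outline_of(f,"plug")[:1]:
    Q=cloud(f,C,r["mask"]);L=(Q-p)@R;print("plug local",len(Q),np.percentile(L,[2,50,98],axis=0).round(4))
E
```

```text
time: 10.55
ee_pos: [0.5994, 0.3061, 0.1972]
orientation: [-180.0, 0.0, -35.6]
wrist_force: [0.2, 0.3, -0.8]
opening: 0.0106
grip_force: 29.8
[0.5994 0.3061 0.1972] [-1.7998e+02 -1.0000e-02 -3.5650e+01] 0.010403820448108312 [ 16.8  24.6  75.8   0.   79.6 142.4]
plug 0.75 [226. 252.] [0.6011 0.3038 0.1832]
vice_seat 0.83 [153. 247.] [0.6229 0.2936 0.05  ]
vice 0.88 [148. 260.] [0.6146 0.2828 0.    ]
```

View pics/w4.png

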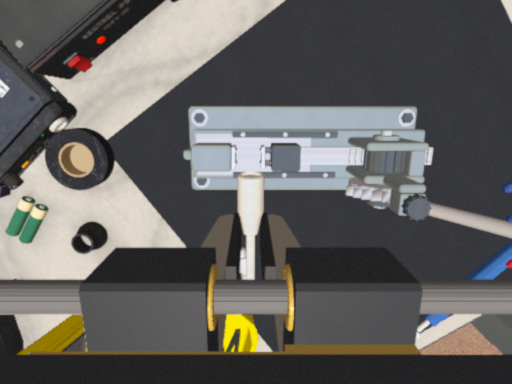

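Picture w4 shows the plug held level with its barrel end at (173,250), pointing at the jaw gap at about (155,250). I'll measure how it sits in the hand, and the gap again.

```bash
python3 - <<'E'
from m import *
f,C=shot("wrist");p,R=pose()
P=cloud(f,C);L=(P-p)@R
k=(abs(L[:,1])<.004)&(L[:,0]>.0)&(L[:,0]<.06)&(abs(L[:,2])<.03)
for a in np.arange(0,.05,.004):
    q=k&(abs(L[:,0]-a)<.002);print("%.3f:%.4f"%(a,L[q,2].min() if q.any() else 9),end=" ")
k=(L[:,0]>.012)&(L[:,0]<.06)&(abs(L[:,2])<.012)&(abs(L[:,1])<.02)
print("\nbarrel ext x",np.percentile(L[k,0],[1,99]),"y",np.percentile(L[k,1],[1,50,99]), L[k,0].max())
for a in(.018,.024,.03): 
    q=k&(abs(L[:,0]-a)<.003);print(a,L[q,1].mean(),np.ptp(L[q,1]))
th=np.radians(54.37)
m=(P[:,2]>.004)&(P[:,2]<.03);
u=np.array([np.cos(th),np.sin(th)]);v=np.array([-u[1],u[0]]);o=np.array([.5874,.2457])
X=(P[:,:2]-o)@u;Y=(P[:,:2]-o)@v
q=m&(abs(X)<.14)&(abs(Y)<.06);print(cv2.minAreaRect((P[q,:2]*1000).astype(np.float32)))
k=(P[:,2]>.066)&(P[:,2]<.082)&(X>.0)&(X<.13)&(abs(Y)<.02)
x=np.sort(X[k]);g=np.diff(x);i=g.argmax();print("gap",x[i],x[i+1],"ends",x[[3,-4]],"Y",np.percentile(Y[k],[1,99]))
k=(P[:,2]>.044)&(P[:,2]<.054)&(X>.03)&(X<.09)&(abs(Y)<.03)
print("bed",np.percentile(X[k],[3,97]),np.percentile(Y[k],[1,99]),np.median(P[k,2]))
E
```

```text
0.000:0.0017 0.004:0.0004 0.008:-0.0006 0.012:-0.0021 0.016:-0.0026 0.020:-0.0035 0.024:-0.0034 0.028:-0.0040 0.032:-0.0043 0.036:-0.0029 0.040:9.0000 0.044:9.0000 0.048:9.0000 
barrel ext x [0.01237457 0.03490426] y [-0.00670084  0.00014343  0.00654789] 0.035066934195649144
0.018 -6.13850971807573e-05 0.013443758195975587
0.024 -0.0001546629546369139 0.013201546148162834
0.03 -5.5701774242092775e-05 0.01361024102840576
((587.450439453125, 246.67153930664062), (244.42263793945312, 91.82723999023438), 54.328060150146484)
gap 0.04770569932840923 0.06926993072196512 ends [0.01167416 0.10882058] Y [-0.01176036  0.01201021]
bed [0.03276071 0.08720395] [-0.0237102   0.02251114] 0.049701110044660435
```

```bash
python3 -m creep '[[[0.0015,-0.004,0.07],0],[[0,0,0.07],0],[[0,0,0.064],0],[[0,0,0],0],[[0,0,0],0],[[0,0,0],0]]' && cat > rel.py <<'E'
from m import *
f,C=shot("wrist");p,R=pose();print(p.round(4),arm.state()["orientation"].round(2),arm.state()["wrist_force"].round(1))
P=cloud(f,C);L=(P-p)@R
zl=p[2]-.076
k=(abs(L[:,2]-zl)<.006)&(abs(L[:,1])<.07)&(L[:,0]>.0)&(L[:,0]<.06)
print("jaw x range",np.percentile(L[k,0],[1,99]).round(4),end=" ")
y=np.sort(L[k&(L[:,0]>.013)&(L[:,0]<.04),1]);g=np.diff(y);
for i in g.argsort()[-2:]: print("gap",y[i].round(4),y[i+1].round(4),end=" ")
k=(L[:,0]>.012)&(L[:,0]<.06)&(L[:,2]<.004)&(L[:,2]>-.012)&(abs(L[:,1])<.02)
print("\nbarrel x",np.percentile(L[k,0],[1,99]).round(4),"y",np.percentile(L[k,1],[1,99]).round(4))
cv2.imwrite("pics/w5.png",f["color"])
E
python3 rel.py
```

```text
time: 11.6
ee_pos: [0.6036, 0.3073, 0.097]
orientation: [-179.8, -0.1, -35.7]
wrist_force: [0.2, 0.3, -0.4]
opening: 0.0105
grip_force: 29.8
[0.6034 0.3073 0.0968] [-1.7984e+02 -1.2000e-01 -3.5700e+01] [ 0.  -0.3 -1.1]
jaw x range [0.0117 0.0348] gap 0.0161 0.0217 gap -0.0096 0.0119 
barrel x [0.0124 0.0346] y [-0.0069  0.0064]
```

View pics/w5.png

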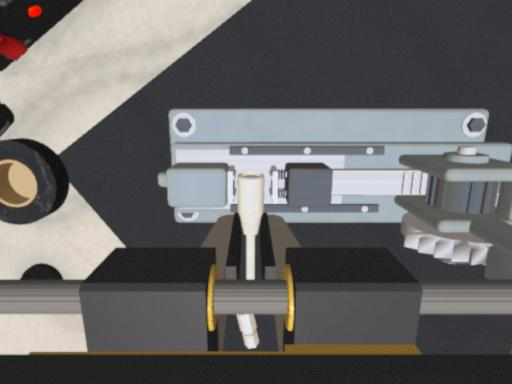

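Picture w5 shows the barrel (columns 236–265) just above the gap (228–278), slightly left of its middle. I'll shift 1.2 mm and lower it.

```bash
python3 -m creep '[[[-0.0016,0.0024,0],0],[[0,0,0.03],0],[[0,0,0.03],0],[[0,0,0.008],0],[[0,0,0],0],[[0,0,0],0]]' && python3 rel.py
```

```text
time: 12.4
ee_pos: [0.6003, 0.3062, 0.0614]
orientation: [179.9, 0.1, -35.7]
wrist_force: [-5.5, -2.0, 11.7]
opening: 0.0107
grip_force: 34.8
[0.6002 0.3062 0.0614] [ 1.7989e+02  6.0000e-02 -3.5680e+01] [-6.2 -1.8 11.2]
jaw x range [0.0108 0.0368] gap 0.0134 0.0191 gap -0.0124 0.0088 
barrel x [0.013  0.0362] y [-0.0187  0.0196]
```

```bash
python3 -m creep '[[[0,0,-0.003],0],[[0,-0.003,0],0],[[0,0,0],0],[[0,0,0],0]]' && python3 rel.py
```

```text
time: 12.95
ee_pos: [0.6016, 0.3076, 0.0615]
orientation: [180.0, 0.0, -35.7]
wrist_force: [-0.1, 0.2, 0.4]
opening: 0.0107
grip_force: 29.8
[0.6016 0.3076 0.0615] [ 1.800e+02  2.000e-02 -3.571e+01] [-0.2 -0.8 -0.5]
jaw x range [0.0108 0.0365] gap 0.0152 0.0209 gap -0.0105 0.0108 
barrel x [0.0127 0.0364] y [-0.0185  0.0195]
```

View pics/w5.png

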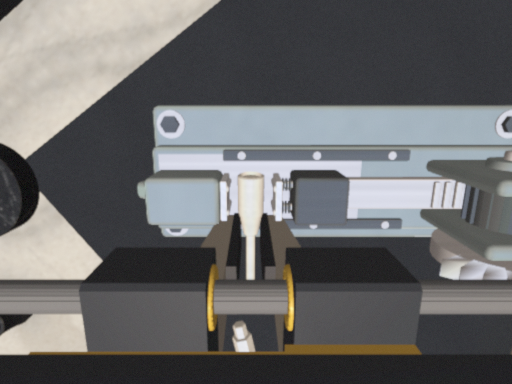

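The barrel sits in the gap, centred, with no force on the wrist. I'll open partly to release it.

```bash
python3 -m creep '[[[0,0,0.0015],0],[[0,0,0],0]]' && python3 -m creep '[[[0,0,0],0],[[0,0,0],0],[[0,0,0],0],[[0,0,-0.02],0],[[0,0,-0.06],0],[[0,0,-0.1],0],[[0,0,-0.1],0],[[0,0,0],0],[[0,0,0],0]]' 0.65 && python3 - <<'E'
from m import *
f,C=shot("wrist");p,R=pose();cv2.imwrite("pics/w6.png",cv2.resize(f["color"][90:260,130:400],None,fx=2.5,fy=2.5))
mid,a=plug(f,C,np.array([.603,.306]),z=.057,rad=.03,thr=170)
P=cloud(f,C);th=np.radians(54.35);u=np.array([np.cos(th),np.sin(th)]);v=np.array([-u[1],u[0]]);o=np.array([.6213,.293])
X=(P[:,:2]-o)@u;Y=(P[:,:2]-o)@v
for b in np.arange(-.02,.06,.005):
    k=(abs(Y-b)<.0025)&(abs(X)<.0095)&(P[:,2]>.053)&(P[:,2]<.08)
    print("%.3f n%d top %.4f x %.4f"%(b,k.sum(),np.percentile(P[k,2],90) if k.any() else 0,np.mean(X[k]) if k.any() else 0))
print(arm.state()["joint_pos"].round(1),p)
E
```

```text
time: 13.25
ee_pos: [0.6017, 0.3077, 0.0614]
orientation: [-180.0, 0.0, -35.7]
wrist_force: [-0.1, -0.5, 2.0]
opening: 0.0103
grip_force: 29.9
time: 14.38
ee_pos: [0.6014, 0.3075, 0.2011]
orientation: [180.0, 0.0, -35.7]
wrist_force: [0.2, -0.5, -0.5]
opening: 0.0324
grip_force: 0.0
plug n 1783 len 0.05795021918570359 W [0.0338 0.0343] tail dir deg -131.50901181501465 mid [0.6077 0.302 ]
-0.020 n8 top 0.0538 x 0.0030
-0.015 n2 top 0.0533 x 0.0058
-0.010 n53 top 0.0646 x 0.0006
-0.005 n82 top 0.0647 x 0.0006
0.000 n77 top 0.0642 x 0.0005
0.005 n75 top 0.0637 x 0.0004
0.010 n71 top 0.0631 x 0.0006
0.015 n54 top 0.0619 x 0.0006
0.020 n43 top 0.0602 x 0.0006
0.025 n26 top 0.0584 x 0.0007
0.030 n24 top 0.0568 x 0.0006
0.035 n24 top 0.0567 x 0.0004
0.040 n21 top 0.0560 x 0.0006
0.045 n23 top 0.0557 x 0.0007
0.050 n20 top 0.0552 x 0.0009
0.055 n5 top 0.0550 x 0.0006
[ 16.9  24.8  75.2  -0.   80.2 142.6] [0.60081049 0.30728443 0.19986947]
```

View pics/w6.png

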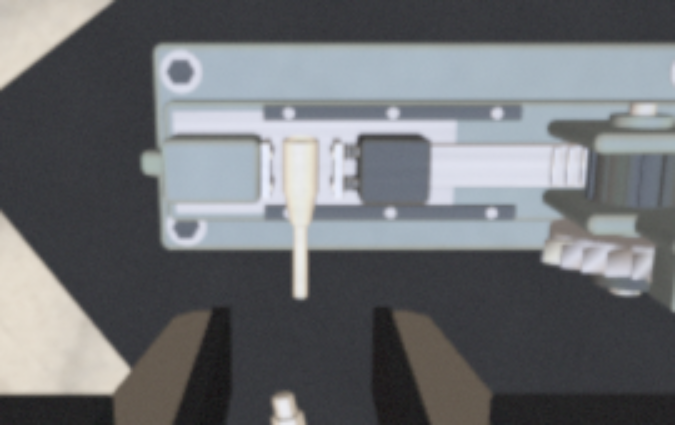

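Crop w6 shows the plug lying straight and free, barrel between the jaws and tail out to the lever side (plug origin at y ≈ +21.5 mm, x ≈ 0.6 mm). Next is the ball.

```bash
python3 -m creep '[[[0,0,-0.1],0],[[0,0,-0.1],0],[[0,0,-0.03],-0.111],[[0,0,0],-0.111],[[0,0,0],-0.111],[[0,0,0],-0.111],[[0,0,0],-0.111],[[0,0,0],-0.111],[[0,0,0],-0.111],[[0,0,0],-0.111],[[0,0,0],-0.112],[[-0.0774,-0.0036,0],0],[[-0.0774,-0.0036,0],0],[[-0.0774,-0.0036,0],0],[[-0.0774,-0.0036,0],0],[[-0.0774,-0.0036,0],0],[[0,0,0],0],[[0,0,0],0]]' 0.3 && cat > ball.py <<'E'
from m import *
p,R=pose();s=arm.state();f,C=shot("wrist");print(p.round(4),s["orientation"].round(2),s["joint_pos"].round(1))
r=spotter.outline_of(f,"lever_ball")
for q in r[:2]:
    m=q["mask"];Q=cloud(f,C,m);rr,cc=np.nonzero(m);print(q["score"],m.sum(),q["point"],"bbox",rr.min(),rr.max(),cc.min(),cc.max())
    # sphere fit, radius 15 mm, robust
    from scipy.optimize import least_squares
    if len(Q)>30:
        c=least_squares(lambda c:np.linalg.norm(Q-c,axis=1)-.015,np.median(Q,0)-[0,0,.012],loss="soft_l1",f_scale=.001).x
        print("ball",c.round(4),"in tool",((c-p)@R).round(4))
for q in spotter.place_of(f,"lever_ball")[:2]:
    w=at_z(f,C,q["point"],.197);print("pt",q["score"],q["point"],w.round(4),((w-p)@R).round(4))
cv2.imwrite("pics/w7.png",f["color"])
E
python3 ball.py
```

```text
time: 16.68
ee_pos: [0.4814, 0.1559, 0.3153]
orientation: [-179.9, 0.0, 54.3]
wrist_force: [0.3, 0.4, -0.8]
opening: 0.0644
grip_force: 0.0
[0.4814 0.1559 0.3153] [-1.7992e+02  4.0000e-02  5.4290e+01] [ 4.2 -3.9 94.8  0.  89.1 39.9]
0.78 998 [184.4, 248.4] bbox 163 203 232 265
ball [0.481  0.1554 0.1954] in tool [-0.0006  0.0002  0.12  ]
0.56 235 [4.5, 267.7] bbox 0 6 233 288
ball [0.6159 0.3056 0.055 ] in tool [0.2003 0.0223 0.2601]
pt 0.89 [188.8, 248.1] [0.4792 0.1543 0.197 ] [-0.0025 -0.0007  0.1183]
```

View pics/w7.png

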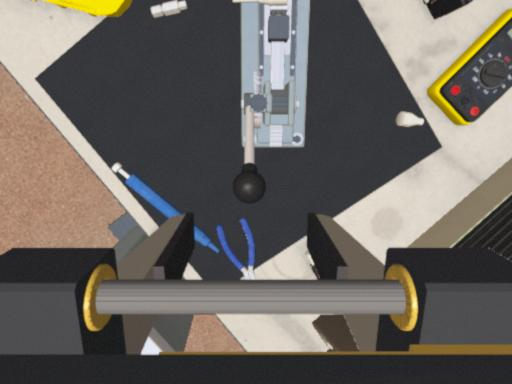

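Picture w7 shows the ball at (187,249), centred between the fingers, with the lever running up to the hub at (103,257). I'll go down and grip it.

```bash
python3 -m creep '[[[-0.001,0,0.08],0],[[0,0,0.08],0],[[0,0,0.07],0],[[0,0,0.02],0],[[0,0,0],0],[[0,0,0],0]]' 0.3 && python3 -m creep '[[[0,0,0],0],[[0,0,0],0],[[0,0,0],0],[[0,0,0],0],[[0,0,0],0],[[0,0,0],0]]' 1
```

```text
time: 17.58
ee_pos: [0.4824, 0.1555, 0.1932]
orientation: [179.9, -0.1, 54.3]
wrist_force: [-0.2, 0.8, 0.2]
opening: 0.0644
grip_force: 0.0
time: 18.32
ee_pos: [0.4799, 0.1561, 0.1913]
orientation: [-179.8, 0.0, 54.3]
wrist_force: [-5.8, 1.6, 3.2]
opening: 0.0286
grip_force: 30.0
```

```bash
python3 -m creep '[[[-0.0228,-0.002,0.0158],0],[[0,0,0],0],[[0,0,0],0]]'; python3 -m creep '[[[-0.0214,0,0.0182],0],[[0,0,0],0],[[0,0,0],0]]';  python3 -m creep '[[[-0.0194,0,0.0204],0],[[0,0,0],0],[[0,0,0],0]]'; cat > q.py <<'E'
from m import *
s=arm.state();p,R=pose();u=R[:2,0];print(p.round(4),"q from tcp rel start",s["wrist_force"].round(1),"tool F",(R.T@s["wrist_force"]).round(1))
g=p+np.array([0,0,.008]); d=(g[:2]-np.array([.481,.1555]))@np.array([.5826,.8128])
print("q from x,z:",np.arctan2(g[2]-.078,-.0742+d)-2.129)
E
python3 q.py; python3 ball.py
```

```text
time: 18.7
ee_pos: [0.4741, 0.1482, 0.1846]
orientation: [-180.0, -0.2, 54.3]
wrist_force: [-2.2, 5.2, 5.1]
opening: 0.0281
grip_force: 30.0
time: 19.08
ee_pos: [0.4671, 0.1383, 0.1745]
orientation: [-179.9, 0.0, 54.3]
wrist_force: [-4.3, 2.1, 3.1]
opening: 0.0279
grip_force: 30.0
time: 19.45
ee_pos: [0.4617, 0.1308, 0.1647]
orientation: [-179.9, -0.1, 54.3]
wrist_force: [-4.2, 4.4, 5.1]
opening: 0.0285
grip_force: 30.0
[0.4617 0.1308 0.1647] q from tcp rel start [-4.2  4.4  5.1] tool F [ 1.1 -6.  -5.1]
q from x,z: 0.28120957942773783
[0.4617 0.1308 0.1647] [-1.7992e+02 -6.0000e-02  5.4300e+01] [ 1.300e+00 -2.000e+00  1.102e+02  1.000e-01  7.180e+01  3.700e+01]
0.74 3230 [238.3, 248.8] bbox 190 271 223 278
ball [0.4635 0.131  0.1695] in tool [ 0.0012  0.0014 -0.0048]
pt 0.71 [241.8, 247.9] [0.4689 0.1402 0.197 ] [ 0.0118  0.0003 -0.0323]
```

```bash
python3 -m creep '[[[-0.0170,0,0.0220],0],[[0,0,0],0],[[0,0,0],0]]'; python3 q.py; python3 -m creep '[[[-0.0150,0,0.0236],0],[[0,0,0],0],[[0,0,0],0]]'; python3 q.py; python3 ball.py
```

```text
time: 19.98
ee_pos: [0.4563, 0.1233, 0.1529]
orientation: [-179.9, 0.1, 54.3]
wrist_force: [-3.7, 2.7, -0.5]
opening: 0.0279
grip_force: 30.0
[0.4563 0.1233 0.1529] q from tcp rel start [-3.7  2.7 -0.5] tool F [ 0.  -4.5  0.5]
q from x,z: 0.3871133888354157
time: 20.35
ee_pos: [0.4524, 0.1178, 0.142]
orientation: [-179.9, -0.0, 54.3]
wrist_force: [-5.6, 4.0, 5.6]
opening: 0.0286
grip_force: 30.0
[0.4524 0.1178 0.142 ] q from tcp rel start [-5.6  4.   5.6] tool F [-0.  -6.9 -5.6]
q from x,z: 0.4778777236308045
[0.4524 0.1178 0.142 ] [-1.7993e+02 -5.0000e-02  5.4300e+01] [-3.000e-01 -2.300e+00  1.133e+02  1.000e-01  6.910e+01  3.530e+01]
0.77 3457 [236.9, 248.5] bbox 188 272 222 279
ball [0.4544 0.1183 0.1476] in tool [ 0.0016  0.0013 -0.0056]
pt 0.66 [242.6, 252.5] [0.4667 0.1338 0.197 ] [ 0.0214  0.0021 -0.055 ]
```

```bash
for i in 1; do python3 -m creep '[[[-0.005,0,0.010],0],[[0,0,0],0],[[0,0,0],0]]'; python3 q.py; python3 -m creep '[[[-0.005,0,0.010],0],[[0,0,0],0],[[0,0,0],0]]'; python3 q.py; done
```

```text
time: 20.88
ee_pos: [0.4508, 0.1155, 0.1369]
orientation: [-179.9, 0.0, 54.3]
wrist_force: [-5.5, 3.9, 5.7]
opening: 0.0282
grip_force: 30.0
[0.4508 0.1155 0.1369] q from tcp rel start [-5.5  3.9  5.7] tool F [-0.  -6.7 -5.7]
q from x,z: 0.5190672985543765
time: 21.25
ee_pos: [0.449, 0.113, 0.1307]
orientation: [-179.9, 0.1, 54.3]
wrist_force: [-3.3, 2.5, -2.3]
opening: 0.0285
grip_force: 30.0
[0.449  0.113  0.1307] q from tcp rel start [-3.3  2.5 -2.3] tool F [ 0.1 -4.2  2.3]
q from x,z: 0.5677394021708948
```

```bash
python3 -m creep '[[[-0.003,0,0.008],0],[[0,0,0],0],[[0,0,0],0],[[0,0,0],0]]'; python3 q.py; python3 - <<'E'
from m import *
f,C=shot("scene");a=f["color"][205:300,165:310];f2,C2=shot("wrist");b=f2["color"][0:200,160:400]
cv2.imwrite("pics/end.png",np.hstack([cv2.resize(a,(400,262)),cv2.resize(b,(314,262))]))
P=cloud(f2,C2)
E
python3 ball.py
```

```text
time: 21.75
ee_pos: [0.4482, 0.1118, 0.1273]
orientation: [-179.9, 0.1, 54.3]
wrist_force: [-6.0, 2.2, 2.3]
opening: 0.0283
grip_force: 30.0
[0.4482 0.1118 0.1273] q from tcp rel start [-6.   2.2  2.3] tool F [-1.7 -6.2 -2.3]
q from x,z: 0.594069222763999
[0.4482 0.1118 0.1273] [-1.7993e+02  5.0000e-02  5.4300e+01] [ -1.   -2.  114.8   0.   67.3  34.7]
0.85 3377 [238.0, 248.9] bbox 188 272 223 279
ball [0.4502 0.1125 0.1334] in tool [ 0.0017  0.0012 -0.0061]
pt 0.88 [242.1, 251.4] [0.466  0.1336 0.197 ] [ 0.028   0.0017 -0.0697]
```

View pics/end.png

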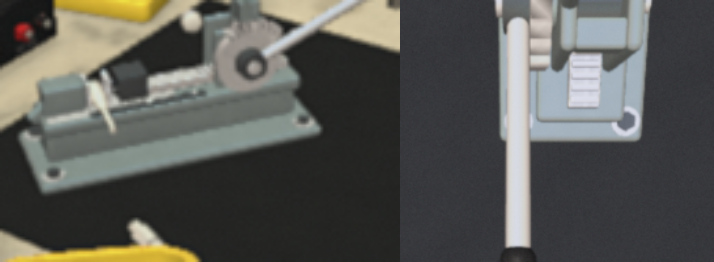

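In the final picture the jaw is closed on the barrel, with the tail sticking out towards the lever side. The ball is at z ≈ 0.133 m. The pull dropped at the third click and has risen again to the 2 N foot of the next tooth.

```bash
python3 -c "
from bench import arm
print(arm.sign_off())"
```

```text
the job is handed in; nothing more can be done
None
```

The plug lies in the vice with its tail out on the lever side, and the arm is still gripping the ball at the third click (q about 0.60 rad, next click near 0.79); I felt the second and third clicks as drops in the pull, while the first I inferred from the lever's position.

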